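# Dispense one knot plug and push it into the green bay

## Task

On the joiner's bench, press the red plunger of the plug dispenser all the way down once and let it spring back up, so that a single wooden plug comes out of the slot. Then push that plug sideways along the plate with the fingers, without lifting it, until it lies wholly on the green patch. Leave the other plugs in the magazine, and do not disturb the glue bottle, the sanding block and the tape measure.

Things in the scene. Friction and masses are not known exactly. Their poses are not given: they have to be found in the camera images.
- dispenser: Fixed. Origin on the bench under its magazine's axis; x points out of the outlet, z up. Grey plate 6 mm thick: 100 mm wide (y) from x = -130 to 20 mm, 296 mm wide from x = 20 to 118. Magazine: pale square chimney, open above, x and y -26 to 26 mm, top 66 mm over the bench, slot 15 mm high in its +x wall. Green housing x -118 to -28, 60 wide, top 66 mm, red plunger at x = -78, y = 0.
- outlet (a point): Point on the plate (z = 6 mm) 64 mm ahead of the dispenser's origin along its x, about where the centre of the ejected plug comes to rest (some mm further after a fast press). A full press drives a hidden pusher 65 mm forward, which slides the lowest plug out along the plate; as the plunger comes up the pusher goes back and the next plug drops.
- bay_left (a point): Floor centre (z = 6 mm) of the bay at the dispenser's x = 68, y = +98 mm. The bay is 76 mm square, open towards the outlet (mouth at y = +60), with brown fences 8 mm thick and 12 mm high (tops 18 mm over the bench) on its other three sides. The fence at +x (inner face x = 106) runs on past the outlet to the other bay and keeps plugs on the plate.
- bay_right (a point): Floor centre (z = 6 mm) of the other bay, the mirror image: x = 68, y = -98 mm, mouth at y = -60 mm, same size and fences.
- plunger (a joint): Travel of the plunger, m: 0 up, grows as it is pressed down, 0.026 at its hard stop. A spring resists with about 3 N at the top and 7 N at the bottom, more when pressed fast; it comes back up by itself when released.
- plunger_top (a point): Centre of the flat top of the plunger's red cap (a disc 34 mm in diameter, 14 mm thick); 112 mm above the bench when up, 86 mm when fully down.
- plug_a: The lowest plug in the magazine, the one that comes out: round wooden knot plug, a solid disc 40 mm in diameter and 12 mm thick, 10 to 25 g, origin at the centre of its underside, z along its axis; it starts on the 6 mm plate at the dispenser's origin.
- plug_b: The next plug, lying on the lowest one: round wooden knot plug, a solid disc 40 mm in diameter and 12 mm thick, 10 to 25 g, origin at the centre of its underside, z along its axis; it drops to the plate when the plunger returns.
- plug_c: The third plug of the stack: round wooden knot plug, a solid disc 40 mm in diameter and 12 mm thick, 10 to 25 g, origin at the centre of its underside, z along its axis.
- plug_d: The top plug of the stack: round wooden knot plug, a solid disc 40 mm in diameter and 12 mm thick, 10 to 25 g, origin at the centre of its underside, z along its axis.
- green_patch: Green square patch, 76 by 76 mm, flat on the plate (z = 6 mm), that fills the floor of one of the two bays, left or right by chance. Origin at its centre, axes parallel to the dispenser's.
- red_patch: Red square patch, 76 by 76 mm, on the floor of the other bay. Origin at its centre, axes parallel to the dispenser's.
- glue_bottle: White glue bottle, 52 mm in diameter and 130 mm tall, standing loose beside the dispenser's housing; origin at the centre of its foot.
- sanding_block: Cork sanding block, 85 by 50 by 35 mm, loose on the bench on the housing's other side; origin at the centre of its underside.
- tape_measure: Yellow tape measure, 40 by 70 by 58 mm, standing loose on the bench beyond the front fence; origin at the centre of its underside.
Mind the look-alikes: they are no part of the job. Leave any pink or yellow look-alike of the plug_d alone.

How it is judged:
By the outcome, as a careful person would: the job done as asked, in the order asked, and still so for the second after the job is handed in, with the robot touching nothing.
It also fails if it takes over 48 s, if anything falls off the work surface, if the arm or the gripper's body presses on something with over 40 N, if the wrist force passes 120 N, or if a joint passes its speed limit or range.

## Robot

A 6-joint arm with a two-finger parallel gripper is mounted at the origin on the work surface. World frame = base frame: x ahead of the robot, y to its left, z up, the work surface at z = 0. Lengths are in m, angles in rad, forces in N, time in s.
With the tool pointing down it reaches from about 0.35 to 0.85 m from the base axis. Payload 8.1 kg.
Tool frame: the origin (TCP) lies at the very end of the fingers, on their centre line; the grasp point (between the pads) lies robot.grip_point_offset behind it (robot.grip_point_offset is the distance from the TCP to the grasp point, in m); z points along the fingers, y is the line along which they close (so a half turn about z gives the same grasp; the last joint's range is limited). The gripper opens to 93 mm and grips with 3 to 60 N. Pads are 15 mm wide; open, the fingers measure 128 mm over their backs; the gripper's body (75 mm by 188 mm) begins 65 mm behind the grasp point.
Start: joints at [1.132, 0.13, 1.488, -0, 1.523, -0.085], TCP at [0.208, 0.563, 0.219] pointing down, gripper open.
Joint ranges: [-2.96, 2.96], [-0.89, 2.26], [0.02, 2.5], [-1.34, 4.48], [0, 2.73], [-2.66, 2.66]. Speed limits (rad/s): [2.39, 2.39, 2.79, 3.14, 3.14, 3.14].

## Interface

Orientations are given as a rotation vector (axis times angle).
In Python, from plant import robot, eyes gives the robot as it stands. The module is installed in compiled form; this text tells all that it offers.
- The arm moves only by the tool apply_moves, never from a script. Its argument "steps" is one flat list of numbers, 7 for each row, row after row: the shift along the tool's x, y, z in units of 30 mm (1.0 is 30 mm), then the turn, a rotation vector about the tool's x, y, z in units of 6 degrees (1.0 is 6 degrees), then the opening in per cent of the stroke, from 0 (shut) to 100 (fully open). In form: [dx, dy, dz, ax, ay, az, fingers, dx, dy, dz, ax, ay, az, fingers, ...]. A call has 1 to 12 rows; each row shifts and turns the commanded pose from where the row before left it, along the tool's axes as they then stand; what a row does not reach is not made up. A row lasts 1/12 s, in which the tool goes at most 41.7 mm and 7.16 degrees, less where a joint would pass 70% of its speed; a pose out of reach is approached as far as the arm can. A call is refused whole if a number of a shift passes 1 or a number of a turn 1, either way. A call with a gripper value outside its range is refused whole. The fingers move at their own pace and stop on an object; "grip_force" is the grip in N (left out, the last holds). Time passes only in rows, so rows that do not move let the fingers close. It gives the time, the measured TCP pose, the force, the opening and the grip force at its end, in the units of the state.
- robot.read_state(): the state, without advancing time (a new reading comes with each control period).
- eyes.read_camera(name): name is "scene" or "top" or "wrist"; returns the picture (480x640x3 uint8, red, green, blue); there is no depth.
- eyes.calibration(name): a dict with "K" (3x3 intrinsics, pixels), "k1" (the pictures are not rectified: a ray, as slopes to the right and down, at radius r is drawn at 1 + k1 r^2 times it, then the intrinsics apply), "R" (3x3) and "t" (3): a world point X has camera coordinates R X + t. Camera axes: x right, y down, z forward; pixel columns grow to the right and rows downward; lengths in m; the calibration is good to about 2 mm. A picture is of the moment at which its call begins: read the wrist's pose just before it. calibration takes no time and is no camera call; for the wrist camera it gives the pose at the moment of the call.
- robot.close_job(): hands the job in; it is judged then, once.
Trained networks look in the newest picture that a camera, given by its name, has taken for a name from the list of things; names that differ only in an ending like _2 or _b are one class to them, and where a whole thing is asked for, a point or a joint stands for the part that bears it (a point fixed in the world has none). Each returns a list of dicts, best first, with "conf" (0 to 1); they miss things now and then, are a little off and sometimes report something else, mostly with a low value. They report only what shows in the picture. A call takes as long as a camera call. They do not tell look-alikes from the thing itself.
- eyes.search_frame(camera, thing): "rect" ([left, top, width, height] in pixels, round what is visible of it).
- eyes.place_of(camera, thing): "xy" ([column, row] in pixels: a listed point, or the origin of a listed thing).
The state is a dict: "t": time; "q": joint angles; "dq": joint speeds; "joint_torque": joint torques, N m; "tool_pos": TCP position; "orientation": TCP orientation; "force": force on the tool from outside, world axes, zero at the start; "wrist_torque": the same for the moment, N m; "opening": finger opening in m; "gripper_force": force on a finger pad.
Only numpy, scipy, OpenCV 4.12 (cv2) and the standard library are available. Lean on these libraries where they do the work, as an engineer would, in place of code of your own. Each camera call takes 0.05 s, during which the arm holds its last target. There are 200 camera calls.

## Working session

There is one attempt and no reset: what is moved stays moved. The work goes in short steps, Python scripts to look and compute and a tool call to move; the robot and the scene stay as the last step left them, time stands still between calls to the robot, and variables do not carry over. Pictures are saved under pics/ and viewed, at most 10 in all, crops included, and the job is handed in when it is done.

Besides the shell and the picture viewer there is one more tool, called after "Call:" by a JSON object that holds its "op" and its "data", one argument or row to a line. apply_moves: Moves the arm, as the interface text tells. Its arguments: {"type":"object","properties":{"steps":{"type":"array"},"grip_force":{"type":"number"}},"required":["steps"]}

```bash
mkdir -p pics; cat > h.py <<'E'
import numpy as np, cv2
from plant import robot, eyes
def ray(c,uv):
    K=np.array(c["K"]);R=np.array(c["R"]);t=np.array(c["t"])
    p=cv2.undistortPoints(np.array([[uv]],float),K,np.array([c["k1"],0,0,0,0.]))[0,0]
    return -R.T@t, R.T@np.array([p[0],p[1],1])
def onz(c,uv,z):
    o,d=ray(c,uv); return o+d*(z-o[2])/d[2]
def proj(c,X):
    r,_=cv2.Rodrigues(np.array(c["R"])); 
    return cv2.projectPoints(np.array(X,float).reshape(-1,3),r,np.array(c["t"],float),np.array(c["K"]),np.array([c["k1"],0,0,0,0.]))[0][:,0]
E
python3 - <<'E'
from h import *
s=robot.read_state();print(s["tool_pos"],s["orientation"],s["opening"],robot.grip_point_offset)
Z=dict(plunger_top=.112,green_patch=.006,red_patch=.006,outlet=.006,bay_left=.006,bay_right=.006,dispenser=0,glue_bottle=0,tape_measure=0,sanding_block=0)
for cam in ["top","scene"]:
    im=eyes.read_camera(cam);cv2.imwrite(f"pics/{cam}0.png",im[:,:,::-1]);c=eyes.calibration(cam)
    for n,z in Z.items():
        for r in eyes.place_of(cam,n)[:2]: print(cam,n,round(r["conf"],2),np.round(r["xy"]),np.round(onz(c,r["xy"],z),3))
print(robot.read_state()["t"])
E
```

```text
[0.20761416 0.562325   0.21761743] [-5.52809776e-01 -3.09210170e+00  2.77171197e-03] 0.09298334921752135 0.0188
top plunger_top 0.78 [412. 295.] [ 0.464 -0.085  0.112]
top green_patch 0.88 [479. 229.] [ 0.582 -0.213  0.006]
top green_patch 0.61 [311. 274.] [0.498 0.067 0.006]
top red_patch 0.88 [366. 198.] [ 0.629 -0.022  0.006]
top outlet 0.69 [425. 216.] [ 0.602 -0.121  0.006]
top bay_right 0.32 [368. 200.] [ 0.626 -0.025  0.006]
top dispenser 0.63 [412. 255.] [ 0.536 -0.1    0.   ]
top glue_bottle 0.86 [308. 276.] [0.496 0.071 0.   ]
top tape_measure 0.82 [453. 158.] [ 0.705 -0.17   0.   ]
top sanding_block 0.58 [486. 318.] [ 0.435 -0.225  0.   ]
scene plunger_top 0.5 [296. 192.] [ 0.469 -0.081  0.112]
scene green_patch 0.57 [226. 234.] [ 0.583 -0.207  0.006]
scene red_patch 0.71 [276. 281.] [ 0.625 -0.028  0.006]
scene outlet 0.62 [251. 255.] [ 0.6   -0.117  0.006]
scene bay_left 0.56 [273. 283.] [ 0.632 -0.031  0.006]
scene bay_left 0.28 [264. 192.] [ 0.426 -0.219  0.006]
scene bay_right 0.68 [227. 235.] [ 0.583 -0.202  0.006]
scene dispenser 0.75 [278. 242.] [ 0.534 -0.095  0.   ]
scene dispenser 0.18 [278. 284.] [ 0.625 -0.024  0.   ]
scene glue_bottle 0.56 [348. 266.] [0.504 0.075 0.   ]
scene sanding_block 0.66 [261. 193.] [ 0.428 -0.23  -0.   ]
1.1
```

View pics/top0.png

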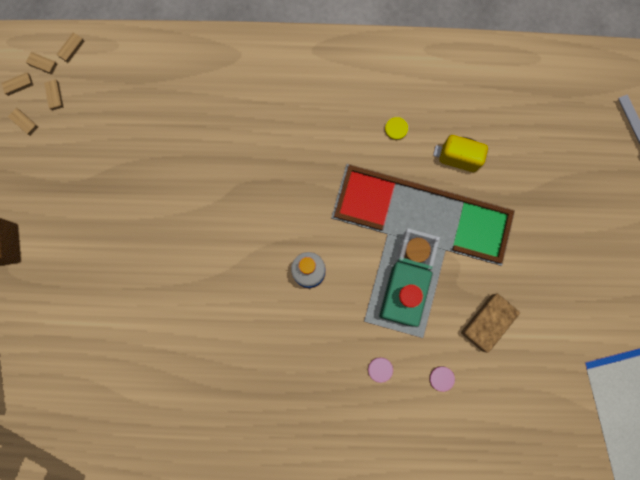

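View pics/scene0.png

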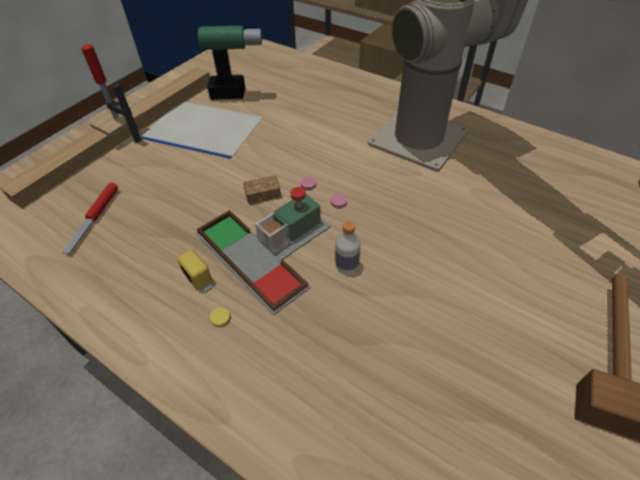

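The top and scene views agree. The dispenser origin is at about (0.538, -0.099) with a yaw of about -13.8°. The green patch is in the right bay (top image 479,229), the plunger at (411,296), the bottle at (308,270), the tape at (464,153) and the block at (490,322). The pink and yellow discs are decoys. Next I'll work out the approach rows.

```bash
cat >> h.py <<'E'
from scipy.spatial.transform import Rotation as Ro
O=np.array([.538,-.099]);yaw=np.radians(-13.8)
def W(x,y,z):
    c,s=np.cos(yaw),np.sin(yaw); return np.array([O[0]+c*x-s*y,O[1]+s*x+c*y,z])
def goalR():
    ex=np.array([np.cos(yaw),np.sin(yaw),0]);z=np.array([0,0,-1.]); return Ro.from_matrix(np.c_[np.cross(ex,z),ex,z])
def plan(goal,n):
    s=robot.read_state();p=np.array(s["tool_pos"]);R=Ro.from_rotvec(s["orientation"])
    dr=(R.inv()*goalR()).as_rotvec()/n; d=(np.array(goal)-p)/n
    for i in range(n):
        print(np.round(np.r_[R.inv().apply(d)/.03,np.degrees(dr)/6],2).tolist()); R=R*Ro.from_rotvec(dr)
E
python3 -c "
from h import *
plan(W(-78,0,.2)*0+W(-.078,0,.2),24)"
```

```text
[-0.64, -0.72, 0.03, 0.0, -0.0, 0.58]
[-0.68, -0.68, 0.03, 0.0, -0.0, 0.58]
[-0.72, -0.63, 0.03, 0.0, -0.0, 0.58]
[-0.76, -0.59, 0.03, 0.0, -0.0, 0.58]
[-0.79, -0.54, 0.03, 0.0, -0.0, 0.58]
[-0.83, -0.49, 0.03, 0.0, -0.0, 0.58]
[-0.85, -0.44, 0.03, 0.0, -0.0, 0.58]
[-0.88, -0.39, 0.03, 0.0, -0.0, 0.58]
[-0.9, -0.33, 0.03, 0.0, -0.0, 0.58]
[-0.92, -0.28, 0.03, 0.0, -0.0, 0.58]
[-0.93, -0.22, 0.03, 0.0, -0.0, 0.58]
[-0.95, -0.16, 0.03, 0.0, -0.0, 0.58]
[-0.95, -0.11, 0.03, 0.0, -0.0, 0.58]
[-0.96, -0.05, 0.03, 0.0, -0.0, 0.58]
[-0.96, 0.01, 0.03, 0.0, -0.0, 0.58]
[-0.96, 0.07, 0.03, 0.0, -0.0, 0.58]
[-0.95, 0.13, 0.03, 0.0, -0.0, 0.58]
[-0.94, 0.18, 0.03, 0.0, -0.0, 0.58]
[-0.93, 0.24, 0.03, 0.0, -0.0, 0.58]
[-0.91, 0.3, 0.03, 0.0, -0.0, 0.58]
[-0.89, 0.35, 0.03, 0.0, -0.0, 0.58]
[-0.87, 0.41, 0.03, 0.0, -0.0, 0.58]
[-0.84, 0.46, 0.03, 0.0, -0.0, 0.58]
[-0.82, 0.51, 0.03, 0.0, -0.0, 0.58]
```

Call:
{"op": "apply_moves", "data": {
  "steps": [-0.64,-0.72,0,0,0,0.58,0,-0.68,-0.68,0,0,0,0.58,0,-0.72,-0.63,0,0,0,0.58,0,-0.76,-0.59,0,0,0,0.58,0,-0.79,-0.54,0,0,0,0.58,0,-0.83,-0.49,0,0,0,0.58,0,-0.85,-0.44,0,0,0,0.58,0,-0.88,-0.39,0,0,0,0.58,0,-0.9,-0.33,0,0,0,0.58,0,-0.92,-0.28,0,0,0,0.58,0,-0.93,-0.22,0,0,0,0.58,0,-0.95,-0.16,0,0,0,0.58,0],
  "grip_force": 10
}}

```text
t: 2.1
tool_pos: [0.3351, 0.2401, 0.2188]
orientation: [1.622, 2.69, 0.001]
force: [-0.1, 0.1, -0.1]
opening: 0.0178
gripper_force: 0.0
```

Call:
{"op": "apply_moves", "data": {
  "steps": [-0.95,-0.11,0,0,0,0.58,0,-0.96,-0.05,0,0,0,0.58,0,-0.96,0.01,0,0,0,0.58,0,-0.96,0.07,0,0,0,0.58,0,-0.95,0.13,0,0,0,0.58,0,-0.94,0.18,0,0,0,0.58,0,-0.93,0.24,0,0,0,0.58,0,-0.91,0.3,0,0,0,0.58,0,-0.89,0.35,0,0,0,0.58,0,-0.87,0.41,0,0,0,0.58,0,-0.84,0.46,0,0,0,0.58,0,-0.82,0.51,0,0,0,0.58,0]
}}

```text
t: 3.1
tool_pos: [0.4627, -0.0813, 0.2188]
orientation: [2.475, 1.934, 0.001]
force: [0.1, 0.8, -0.3]
opening: 0.0004
gripper_force: 0.0
```

```bash
python3 - <<'E'
from h import *
s=robot.read_state();print(s["t"],s["tool_pos"],s["orientation"],s["opening"],s["force"])
c=eyes.calibration("wrist");im=eyes.read_camera("wrist");im=im.copy()
for n,z in dict(plunger_top=.112,green_patch=.006,red_patch=.006,outlet=.006,glue_bottle=0).items():
    for r in eyes.place_of("wrist",n)[:1]: print(n,round(r["conf"],2),np.round(r["xy"]),np.round(onz(c,r["xy"],z),3))
P=[W(-.078,0,.112),W(-.026,-.026,.066),W(-.026,.026,.066),W(.026,-.026,.066),W(.026,.026,.066),W(.064,0,.006),W(.03,-.06,.006),W(.106,-.06,.006),W(.03,.06,.006),W(.106,.06,.006),s["tool_pos"]]
for u in proj(c,P): cv2.circle(im,tuple(int(v) for v in np.clip(u,-999,2000)),4,(255,0,255),1)
cv2.imwrite("pics/w1.png",im[:,:,::-1]); plan(W(-.078,0,.13),1)
E
```

```text
3.1 [ 0.4626519  -0.08131947  0.2188239 ] [2.47485819e+00 1.93441774e+00 5.92006726e-04] 0.000397511887763406 [ 0.06425899  0.7514461  -0.2520955 ]
plunger_top 0.69 [320. 240.] [ 0.459 -0.082  0.112]
green_patch 0.97 [449. 299.] [ 0.58  -0.216  0.006]
red_patch 0.67 [468. 120.] [ 0.629 -0.023  0.006]
outlet 0.75 [453. 213.] [ 0.6   -0.115  0.006]
glue_bottle 0.74 [328.  58.] [0.504 0.069 0.   ]
[-0.04, 0.02, 2.95, -0.0, -0.0, 0.01]
```

View pics/w1.png

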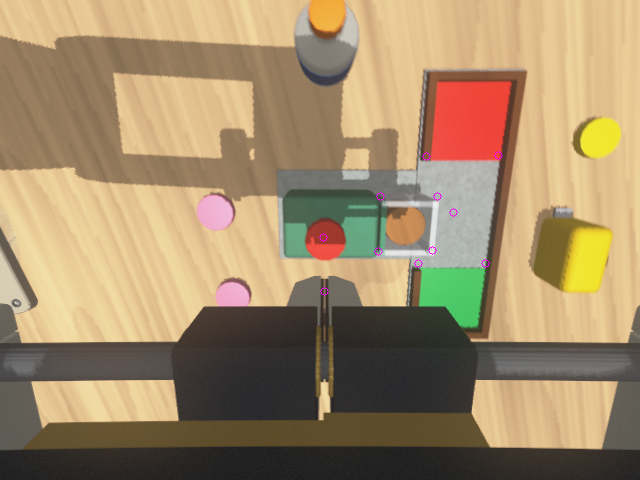

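The overlay fits to about 3 px. The true pose is about 3.5 mm further along dispenser -y, so I'll correct for that. The fingers are above the red cap at (323,240).

```bash
sed -i 's/O=np.array(\[.538,-.099\])/O=np.array([.537,-.1024])/' h.py
```

Call:
{"op": "apply_moves", "data": {
  "steps": [-0.1,0,0.9,0,0,0,0,0,0,1,0,0,0,0,0,0,1,0,0,0,0,0,0,0.5,0,0,0,0,0,0,0.15,0,0,0,0,0,0,0.15,0,0,0,0,0,0,0.15,0,0,0,0,0,0,0.15,0,0,0,0,0,0,0.15,0,0,0,0,0,0,0.1,0,0,0,0]
}}

```text
t: 4.23
tool_pos: [0.4623, -0.0821, 0.093]
orientation: [2.47, 1.94, 0.002]
force: [-4.9, 2.2, 7.6]
opening: 0.0001
gripper_force: 3.6
```

Call:
{"op": "apply_moves", "data": {
  "steps": [0,0,0.1,0,0,0,0,0,0,0.1,0,0,0,0,0,0,0.07,0,0,0,0,0,0,0,0,0,0,0]
}}

```text
t: 4.57
tool_pos: [0.4624, -0.0822, 0.0861]
orientation: [2.47, 1.94, 0.002]
force: [-9.6, 3.2, 15.3]
opening: 0.0004
gripper_force: 7.8
```

Call:
{"op": "apply_moves", "data": {
  "steps": [0,0,0.05,0,0,0,0,0,0,0,0,0,0,0,0,0,-0.2,0,0,0,0,0,0,-0.3,0,0,0,0,0,0,-0.3,0,0,0,0,0,0,-0.4,0,0,0,0,0,0,-1,0,0,0,0,0,0,-1,0,0,0,0,0,0,-1,0,0,0,0,0,0,0,0,0,0,0]
}}

```text
t: 5.4
tool_pos: [0.465, -0.0836, 0.2157]
orientation: [2.465, 1.933, 0.01]
force: [0.4, -0.2, 1.2]
opening: 0.0003
gripper_force: 0.0
```

```bash
python3 - <<'E'
from h import *
s=robot.read_state();print(s["t"],s["tool_pos"],s["force"])
c=eyes.calibration("wrist");im=eyes.read_camera("wrist").copy()
for n in ["plug_a"]:
    for r in eyes.place_of("wrist",n): print(n,round(r["conf"],2),np.round(r["xy"]),np.round(onz(c,r["xy"],.006),3))
for u in proj(c,[W(.064,0,.018),W(.03,-.06,.006),W(.106,-.06,.006),W(.03,.06,.006),W(.106,.06,.006)]): cv2.circle(im,tuple(int(v) for v in u),4,(255,0,255),1)
cv2.imwrite("pics/w2.png",im[:,:,::-1]); plan(W(.066,.048,.2),1)
E
```

```text
5.4 [ 0.46496692 -0.08363159  0.21569901] [ 0.44739861 -0.19508922  1.15822183]
plug_a 0.8 [585. 134.] [ 0.746 -0.068  0.006]
plug_a 0.66 [209. 210.] [ 0.346 -0.05   0.006]
plug_a 0.65 [394. 219.] [ 0.54  -0.109  0.006]
plug_a 0.59 [448. 211.] [ 0.599 -0.114  0.006]
plug_a 0.17 [445. 298.] [ 0.58  -0.215  0.006]
[1.56, 4.75, 0.36, 0.04, 0.0, 0.0]
```

View pics/w2.png

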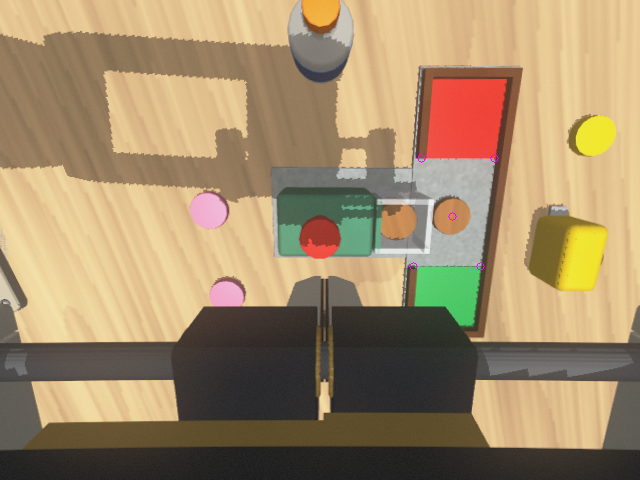

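A single plug is out at (452,215), right on the predicted outlet. The plunger is back up and the next plug has dropped. I'll move to the plug's +y side with the fingers about 20 mm apart, to cradle it.

Call:
{"op": "apply_moves", "data": {
  "steps": [0.31,0.95,0,0,0,0,21,0.31,0.95,0,0,0,0,21,0.31,0.95,0,0,0,0,21,0.31,0.95,0,0,0,0,21,0.32,0.95,0.3,0,0,0,21,0,0,1,0,0,0,21,0,0,1,0,0,0,21,0,0,1,0,0,0,21,0,0,1,0,0,0,21,0,0,0,0,0,0,21]
}}

```text
t: 6.33
tool_pos: [0.6049, -0.07, 0.0694]
orientation: [-2.464, -1.932, 0.014]
force: [-1.1, 0.4, -2.0]
opening: 0.0196
gripper_force: 0.0
```

```bash
python3 - <<'E'
from h import *
s=robot.read_state();print(s["t"],s["tool_pos"],s["opening"],s["force"])
c=eyes.calibration("wrist");im=eyes.read_camera("wrist").copy()
for u in proj(c,[W(.066,.048,.018),W(.064,0,.018),W(.03,-.06,.006),W(.106,-.06,.006)]): cv2.circle(im,tuple(int(v) for v in u),4,(255,0,255),1)
cv2.imwrite("pics/w3.png",im[:,:,::-1]); plan(W(.066,.048,.0115),1)
E
```

```text
6.3333 [ 0.6048957  -0.06998646  0.06936505] 0.019564892995232532 [-1.13615051  0.36575238 -2.0102171 ]
[0.01, 0.22, 2.05, -0.1, 0.0, 0.0]
```

View pics/w3.png

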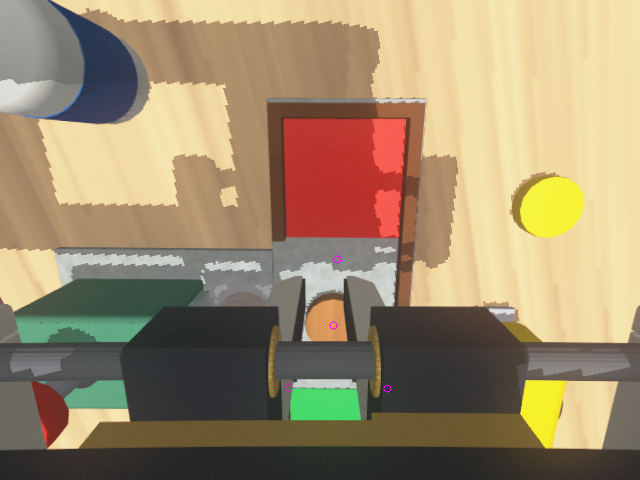

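The plug at (330,320) is ahead of the finger gap, and the descent spot at (338,258) is clear plate. Descending.

Call:
{"op": "apply_moves", "data": {
  "steps": [0,0.2,0.6,-0.1,0,0,21,0,0,0.6,0,0,0,21,0,0,0.4,0,0,0,21,0,0,0.3,0,0,0,21,0,0,0.1,0,0,0,21,0,0,0,0,0,0,21]
}}

```text
t: 6.88
tool_pos: [0.6171, -0.0727, 0.0185]
orientation: [2.466, 1.934, 0.009]
force: [-0.3, -0.6, -0.3]
opening: 0.0195
gripper_force: 0.0
```

```bash
python3 - <<'E'
from h import *
s=robot.read_state();print(s["t"],s["tool_pos"],s["opening"],s["force"])
plan(W(.067,-.073,.0115),1)
E
```

```text
6.8833 [ 0.61711251 -0.07274075  0.01847341] 0.019548186770217905 [-0.34253706 -0.58579997 -0.27569668]
[-4.03, -0.13, 0.23, 0.09, 0.0, 0.0]
```

Call:
{"op": "apply_moves", "data": {
  "steps": [0,-0.13,0.15,0,0,0,21,0,0,0.08,0,0,0,21,-0.2,0,0,0,0,0,21,-0.2,0,0,0,0,0,21,-0.2,0,0,0,0,0,21,-0.2,0,0,0,0,0,21,-0.2,0,0,0,0,0,21,-0.2,0,0,0,0,0,21,-0.2,0,0,0,0,0,21,-0.2,0,0,0,0,0,21]
}}

```text
t: 7.72
tool_pos: [0.6021, -0.1192, 0.0117]
orientation: [2.466, 1.933, 0.01]
force: [0.2, 0.5, 0.3]
opening: 0.0198
gripper_force: 0.1
```

```bash
python3 - <<'E'
from h import *
s=robot.read_state();print(s["t"],s["tool_pos"],s["opening"],s["force"])
plan(W(.067,-.073,.0115),1)
E
```

```text
7.7167 [ 0.60206543 -0.11922346  0.01166819] 0.019844928822934656 [0.19232263 0.49301812 0.2954854 ]
[-2.41, -0.01, 0.01, 0.1, 0.0, -0.0]
```

Call:
{"op": "apply_moves", "data": {
  "steps": [-0.2,0,0,0,0,0,21,-0.25,0,0,0,0,0,21,-0.25,0,0,0,0,0,21,-0.25,0,0,0,0,0,21,-0.25,0,0,0,0,0,21,-0.25,0,0,0,0,0,21,-0.25,0,0,0,0,0,21,-0.25,0,0,0,0,0,21,-0.2,0,0,0,0,0,21,-0.15,0,0,0,0,0,21,-0.1,0,0,0,0,0,21,0,0,0,0,0,0,21]
}}

```text
t: 8.72
tool_pos: [0.5849, -0.1891, 0.0116]
orientation: [2.466, 1.933, 0.01]
force: [-0.1, -0.4, 0.5]
opening: 0.0196
gripper_force: 0.0
```

```bash
python3 - <<'E'
from h import *
s=robot.read_state();print(s["t"],s["tool_pos"],s["opening"],s["force"])
plan(W(.067,-.073,.0115),1)
im=eyes.read_camera("top")[150:350,320:560];cv2.imwrite("pics/t4.png",cv2.resize(im,None,fx=3,fy=3)[:,:,::-1])
E
```

```text
8.7167 [ 0.58489022 -0.18906161  0.01160386] 0.019606017970509176 [-0.09003708 -0.35574801  0.47210112]
[-0.01, -0.01, 0.0, 0.1, 0.0, -0.0]
```

View pics/t4.png

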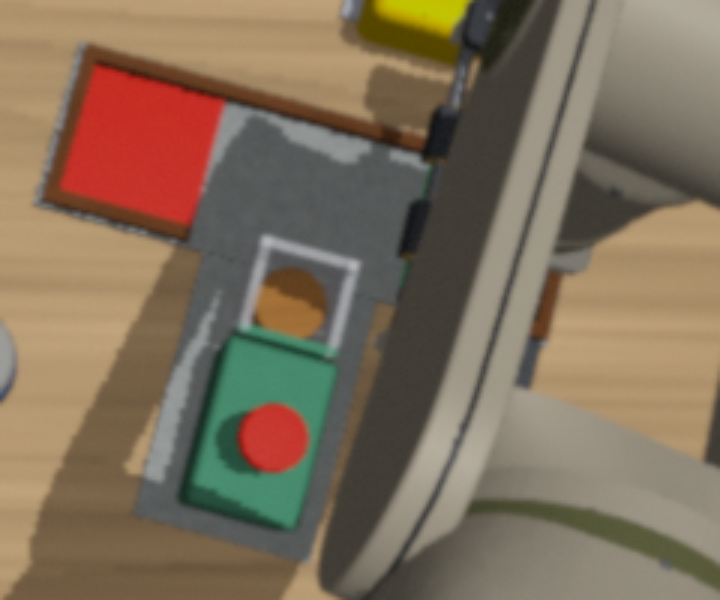

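The arm hides the bay in this view. The outlet is empty, so the plug went along. I'll back off, rise and look again.

Call:
{"op": "apply_moves", "data": {
  "steps": [0.3,0,0,0,0,0,21,0.5,0,0,0,0,0,21,0.2,0,-0.5,0,0,0,21,0,0,-1,0,0,0,21,0,0,-1,0,0,0,21,0,0,-1,0,0,0,21,0.9,0,-1,0,0,0,21,0.9,0,-1,0,0,0,21,1,0,0,0,0,0,21,1,0,0,0,0,0,21,1,0,0,0,0,0,21,1,0,0,0,0,0,21]
}}

```text
t: 9.77
tool_pos: [0.6321, 0.0136, 0.177]
orientation: [2.464, 1.935, 0.011]
force: [0.1, 0.3, -1.3]
opening: 0.0193
gripper_force: 0.0
```

Call:
{"op": "apply_moves", "data": {
  "steps": [1,0,0,0,0,0,21,1,-0.3,0,0,0,0,21,1,-0.3,0,0,0,0,21,1,-0.3,0,0,0,0,21,1,-0.3,0,0,0,0,21,1,-0.3,0,0,0,0,21,0,0,0,0,0,0,21,0,0,0,0,0,0,21]
}}

```text
t: 10.43
tool_pos: [0.63, 0.1992, 0.1758]
orientation: [2.462, 1.939, 0.01]
force: [-0.1, -0.2, 0.3]
opening: 0.0194
gripper_force: 0.0
```

```bash
python3 - <<'E'
from h import *
s=robot.read_state();print(s["t"],s["tool_pos"],s["force"])
im=eyes.read_camera("top");c=eyes.calibration("top")
for r in eyes.place_of("top","plug_a"):
    X=onz(c,r["xy"],.006)[:2]-O;print(round(r["conf"],2),np.round(r["xy"]),np.round([X@[np.cos(yaw),np.sin(yaw)],X@[-np.sin(yaw),np.cos(yaw)]],3))
cv2.imwrite("pics/t5.png",cv2.resize(im[120:400,280:560],None,fx=2,fy=2)[:,:,::-1])
E
```

```text
10.4333 [0.63004626 0.19920244 0.17582798] [-0.10533176 -0.24491925  0.28066821]
0.97 [382. 371.] [-0.197  0.002]
0.97 [438. 376.] [-0.182 -0.087]
0.75 [417. 253.] [ 0.002 -0.005]
0.73 [398. 129.] [0.202 0.079]
0.57 [478. 232.] [ 0.064 -0.096]
```

View pics/t5.png

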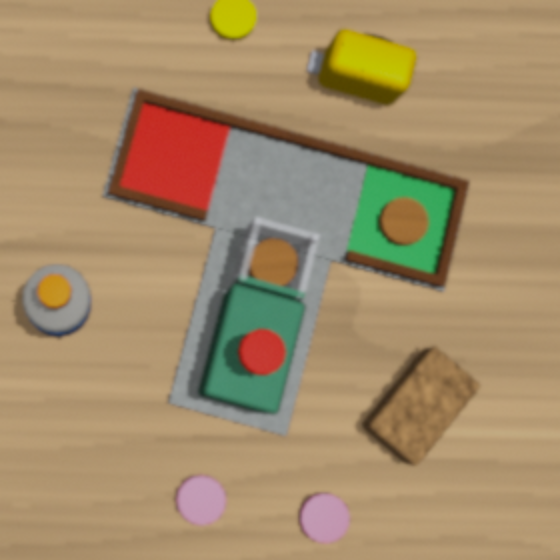

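The plug lies wholly on the green patch at crop (403,221), which is dispenser (64, -96) mm. Nothing else has moved and the plunger is up.

```bash
python3 -c "
from plant import robot
print(robot.close_job())"
```

```text
the job is handed in; nothing more can be done
None
```

The job is done and handed in at about 10.5 s: one plug was dispensed with a single full press and pushed along the plate until it lay wholly on the green patch, and the last picture showed the glue bottle, sanding block and tape measure undisturbed.

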